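# Open the ratchet stop on the tool tray

### The arm

A 7-joint arm with a two-finger parallel gripper is mounted at the origin on the work surface. World frame = base frame: x ahead of the robot, y to its left, z up, the work surface at z = 0. Lengths are in m, angles in rad, forces in N, time in s.
With the tool pointing down it reaches from about 0.4 to 0.85 m from the base axis. Payload 10.4 kg.
Tool frame: the origin (TCP) lies midway between the tips of the shut fingers; the grasp point (between the pads) lies 19 mm behind it; z points along the fingers, y is the line along which they close (so a half turn about z gives the same grasp; the last joint's range is limited). The gripper opens to 85 mm and grips with 20 to 120 N. Pads are 22 mm wide; open, the fingers measure 114 mm over their backs; the gripper's body (76 mm by 85 mm) begins 54 mm behind the grasp point. The pads swing forward as they close: fully open they stand 13 mm farther back than shut.
Start: joints at [1.083, 0.332, -0.065, 1.46, 0.022, 1.35, -0.088], TCP at [0.28, -0.559, 0.231] pointing down, gripper open.
Joint ranges: [-2.6, 2.6], [-0.5, 2.12], [-1.47, 1.34], [0.16, 2.42], [-1.27, 4.41], [0.06, 2.06], [-2.6, 2.6]. Speed limits (rad/s): [2.22, 2.22, 2.79, 2.79, 3.14, 3.14, 3.14].

### API

Orientations are given as a unit quaternion [x, y, z, w].
In Python, from workcell import get_obs, camera, camera_params, hand_in gives the robot as it stands.
- The arm moves only by the tool carry_out, never from a script. Its argument "commands" is a list that holds one entry, the list of rows, each a list of 6 numbers: the shift along the tool's x, y, z in units of 40 mm (1.0 is 40 mm), then the turn, a rotation vector about the tool's x, y, z in units of 6 degrees (1.0 is 6 degrees). In form: [[[x, y, z, ax, ay, az], ...]]. A call has 1 to 20 rows; each row shifts and turns the commanded pose from where the row before left it, along the tool's axes as they then stand; what a row does not reach is not made up. A row lasts 1/12 s, in which the tool goes at most 41.7 mm and 7.16 degrees, less where a joint would pass 70% of its speed; a pose out of reach is approached as far as the arm can. A call is refused whole if a number of a shift passes 1 or a number of a turn 1, either way. A call with a gripper value outside its range is refused whole. "hand" is the closure, from -1 (fully open) to 1 (shut), set as the call begins (left out, the last holds). The fingers move at their own pace and stop on an object; "force" is the grip in N (left out, the last holds). Time passes only in rows, so rows that do not move let the fingers close. It gives the time, the measured TCP pose, the force, the opening and the grip force at its end, in the units of the state.
- get_obs(): the state, without advancing time (a new reading comes with each control period).
- camera(name): name is "side" or "top"; returns the picture (420x560x3 uint8, red, green, blue); there is no depth.
- camera_params(name): a dict with "mtx" (3x3 intrinsics, pixels), "R" (3x3) and "t" (3): a world point X has camera coordinates R X + t. Camera axes: x right, y down, z forward; pixel columns grow to the right and rows downward; lengths in m; the calibration is good to about 2 mm. A picture is of the moment at which its call begins. camera_params takes no time and is no camera call.
- hand_in(): hands the job in; it is judged then, once.
The state is a dict: "clock": time; "joint_pos": joint angles; "joint_velocities": joint speeds; "tau": joint torques, N m; "position": TCP position; "ee_rot": TCP orientation; "ft_force": force on the tool from outside, world axes, zero at the start; "torque": the same for the moment, N m; "grip_width": opening from 0.0 (shut) to 1.0 (fully open); "grasp_force": force on a finger pad.
Only numpy, scipy, OpenCV 4.12 (cv2) and the standard library are available. Lean on these libraries where they do the work, as an engineer would, in place of code of your own. Each camera call takes 0.05 s, during which the arm holds its last target. There are 200 camera calls.

### The job

Open up the ratchet stop on the maple tray so the square head can be taken out later: with shut fingertips press down the orange release pad on the blue sliding jaw and, keeping it pressed, push the jaw back along its bar until it is right up against the end stop. Then let go so that the pad springs up again. Do not pick anything up or shift any of the tools.

Things in the scene. Friction and masses are not known exactly. Their poses are not given: they have to be found in the camera images.
- stop: The ratchet stop's fixed base on the maple tray: a flat steel bar 284 mm long, 24 mm wide, its top 20 mm above the tray. Origin: on the tray surface under the bar's centre line, about mid-length. y axis: along the bar, from the fixed cheek (a dark plate 95 x 8 x 46 mm high, 124 mm towards -y) to the end stop (a dark block 40 x 12 x 56 mm high, 147 mm towards +y). z is up. The base does not move. The tray surface is 40 mm above the work surface.
- jaw (a joint): Travel of the blue sliding jaw along the bar's +y direction, m: 0 nearest the fixed cheek, 0.130 fully back against the end stop. It slides with about 1 to 2 N of drag (more if pushed fast). While the release pad is up, a ratchet pawl stops it from going back (after up to 10 mm of play), though it can click towards the cheek; with the pad pressed it slides freely both ways.
- release (a joint): How far the orange release pad is pressed down into the jaw, m: 0 up, 0.008 at the bottom. The pawl is clear of the teeth from 0.004; 0.006 is a good press. A spring pushes the pad up with 3.2 N at the top and 6.4 N at the bottom, so it rises and locks again whenever it is let go; at the far end of the bar there is room for the pawl to come up.
- pad_top (a point): Centre of the top face of the orange release pad, 40 x 40 mm, which rides on the blue jaw and is 44 mm above the tray when up. Along the bar it lies in a gap 54 mm wide: on the cheek side is the upright jaw plate (its top 6 mm above the pad, face 29 mm from the pad's centre), on the end-stop side the push wall (face 25 mm from the pad's centre). Both sides across the bar are open. Its axes are those of the stop: y points along the bar to the end stop.
- push_face (a point): Middle of the upper part of the blue push wall's face that looks at the pad: wall 44 mm wide, 8 mm thick, its top 19 mm above the pad's top (pad up); this point lies 9 mm above the pad's top. Pushing here towards the end stop moves the jaw.
- end_face (a point): Point on the end stop's face towards the jaw, over the bar's centre line, 53 mm above the tray; with the jaw fully back, the back of the push wall (8 mm thick) touches it, so push_face then lies 8 mm nearer the cheek than this point.
- square_head: Loose blued-steel combination square head, about 60 x 45 x 16 mm, lying on the tray between the fixed cheek and the blue jaw. Origin under its centre. To be left alone.
- micrometer: Loose nickel sheet-metal micrometer with a deep U frame, about 78 x 120 x 16 mm, flat on the tray. Origin under its middle. To be left alone.
- tin: Loose round aluminium gauge-block tin, 70 mm across, 32 mm high, on the tray. Origin under its centre. To be left alone.
- pitch_gauge: Loose satin screw-thread pitch gauge, case 22 x 80 x 10 mm with leaves fanned out, on the tray. Origin under its centre. To be left alone.
- scriber: Loose scriber with a handle, 150 mm long, on the linoleum in front of the tray. To be left alone.
- oilstone: Loose brown oilstone, 32 x 100 x 18 mm, on the linoleum in front of the tray. Origin under its centre. To be left alone.
- v_block: Loose steel V-block, 40 x 45 x 34 mm high, on the linoleum in front of the tray. Origin under its centre. To be left alone.

How it is judged:
On the way, in this order (a step that is already met when the one before it is completed fails the run):
1. the release pad is pressed down by the fingers, the jaw not yet pushed back (value of joint release above 0.004 m and contact force between the fingers and release above 0.5 N and value of joint jaw below 0.08 m), for 0.1 s.
2. the jaw is pushed back against the end stop (value of joint jaw above 0.124 m), for 0.1 s.
At the end, for the whole second after the job is handed in: The blue jaw is within 6 mm of fully back (joint above 0.124 m), the release pad is up again (pressed less than 1.5 mm), and each loose tool is at rest within 15 mm of where it lay (value of joint jaw above 0.124 m and value of joint release below 0.0015 m and distance of each of square_head, micrometer, tin, pitch_gauge, scriber, oilstone, v_block from where it was at the start of the episode below 0.015 m and linear speed of each of square_head, micrometer, tin, pitch_gauge, scriber, oilstone, v_block below 0.02 m/s); the robot touches nothing.
It fails at once if a loose tool is lifted or shifted more than 15 mm (distance of any of square_head, micrometer, tin, pitch_gauge, scriber, oilstone, v_block from where it was at the start of the episode above 0.015 m).
It also fails if it takes over 34 s, if anything falls off the work surface, if the arm or the gripper's body presses on something with over 40 N, if the wrist force passes 120 N, or if a joint passes its speed limit or range.

## Working session

There is one attempt and no reset: what is moved stays moved. The work goes in short steps, Python scripts to look and compute and a tool call to move; the robot and the scene stay as the last step left them, time stands still between calls to the robot, and variables do not carry over. Pictures are saved under pics/ and viewed, at most 10 in all, crops included, and the job is handed in when it is done.

Besides the shell and the picture viewer there is one more tool, called after ">>>" as name(argument=value, ...) on one line, values as JSON. carry_out: Moves the arm, as the interface text tells. Its arguments: {"type":"object","properties":{"commands":{"type":"array"},"hand":{"type":"number"},"force":{"type":"number"}},"required":["commands"]}

```bash
mkdir -p pics; python3 - <<'E'
from workcell import *
import cv2
o=get_obs();print(o['clock'],o['position'],o['ee_rot'],o['grip_width'])
for n in('side','top'):
    cv2.imwrite(f'pics/{n}0.png',camera(n)[:,:,::-1]);p=camera_params(n);print(n,p)
E
```

```text
0.0 [ 0.28000675 -0.55836399  0.23053724] [ 9.73110491e-01  2.30337814e-01 -1.93887212e-04 -6.53565041e-04] 0.999528404937152
side {'mtx': array([[389.78303384,   0.        , 279.02832406],
       [  0.        , 389.78303384, 213.14608513],
       [  0.        ,   0.        ,   1.        ]]), 'R': array([[-0.8651203 , -0.50115249,  0.02032365],
       [-0.24536534,  0.38752845, -0.88860427],
       [ 0.43745025, -0.77373631, -0.45822418]]), 't': array([0.49312201, 0.22950252, 0.55040207])}
top {'mtx': array([[395.18625254,   0.        , 284.53349049],
       [  0.        , 395.18625254, 207.69153008],
       [  0.        ,   0.        ,   1.        ]]), 'R': array([[ 0.01703539, -0.99984817, -0.00366638],
       [-0.99669929, -0.01669041, -0.07944787],
       [ 0.07937462,  0.00500771, -0.99683228]]), 't': array([0.01941949, 0.58019133, 0.75000471])}
```

View pics/side0.png

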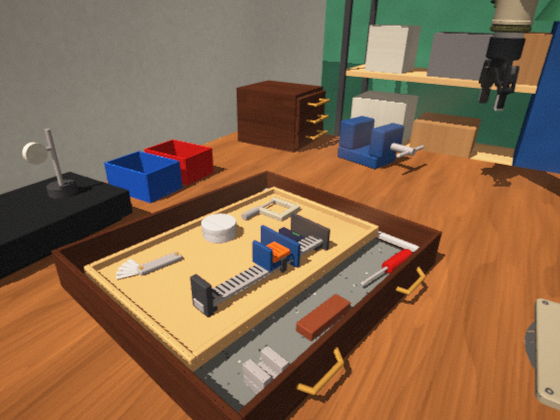

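View pics/top0.png

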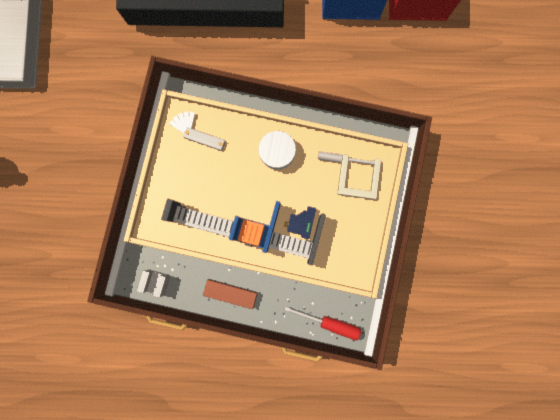

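The side view shows the bar running from the cheek (310,232) to the end stop (202,293), with the orange pad at (275,252). In the top view the pad is at (252,233), the end stop at about (172,211), the cheek at about (317,239) and the push wall at about (235,230).

```bash
cat > h.py <<'E'
import numpy as np,cv2
from workcell import *
def ray(n,uv):
    p=camera_params(n);d=p['R'].T@np.linalg.solve(p['mtx'],[*uv,1.]);return -p['R'].T@p['t'],d
def onz(n,uv,z):
    c,d=ray(n,uv);return c+d*(z-c[2])/d[2]
def two(a,b):
    A=[];r=[]
    for n,uv in(('top',a),('side',b)):
        c,d=ray(n,uv);d/=np.linalg.norm(d);P=np.eye(3)-np.outer(d,d);A.append(P);r.append(P@c)
    return np.linalg.lstsq(np.vstack(A),np.hstack(r),rcond=None)[0]
def proj(n,X):
    p=camera_params(n);q=p['mtx']@(p['R']@X+p['t']);return q[:2]/q[2]
def mask(im,kind,box):
    h=cv2.cvtColor(im,cv2.COLOR_RGB2HSV)
    lo,hi={'orange':((5,190,150),(14,255,255)),'blue':((100,120,40),(125,255,255)),'dark':((0,0,0),(180,140,75))}[kind]
    m=cv2.inRange(h,lo,hi);k=np.zeros_like(m);x0,y0,x1,y1=box;k[y0:y1,x0:x1]=m[y0:y1,x0:x1];return k
def blobs(m,mn=20):
    cs,_=cv2.findContours(m,cv2.RETR_EXTERNAL,cv2.CHAIN_APPROX_NONE)
    return [(cv2.contourArea(c),cv2.minAreaRect(c)) for c in cs if cv2.contourArea(c)>mn]
E
python3 - <<'E'
from h import *
t=cv2.imread('pics/top0.png')[:,:,::-1].copy();s=cv2.imread('pics/side0.png')[:,:,::-1].copy()
bt=(155,190,335,270);bs=(185,210,335,320)
for k in('orange','blue','dark'):
    print(k)
    for a,r in blobs(mask(t,k,bt)):print(' top',a,np.round(r[0],1),np.round(r[1],1),round(r[2]),np.round(onz('top',r[0],.084),4))
for a,r in blobs(mask(s,'orange',bs)):print(' side',a,r,onz('side',r[0],.084))
c1=cv2.resize(t[190:275,155:335],None,fx=4.4,fy=4.4,interpolation=cv2.INTER_CUBIC)[:,:,::-1]
c2=cv2.resize(s[215:320,185:335],None,fx=5,fy=5,interpolation=cv2.INTER_CUBIC)[:,:,::-1]
cv2.imwrite('pics/ct.png',c1);cv2.imwrite('pics/cs.png',c2)
E
```

```text
orange
blue
 top 128.0 [235.3 228. ] [ 7.3 22.1] 16 [0.5369 0.1167 0.084 ]
 top 217.5 [269.3 226.1] [ 8.2 50.7] 17 [0.5413 0.0558 0.084 ]
dark
 top 113.5 [174.5 211.6] [11.4 19.6] 16 [0.5645 0.2271 0.084 ]
 side 167.0 ((278.3000183105469, 249.1000213623047), (17.441329956054688, 18.335756301879883), 63.43495178222656) [0.52128996 0.08999884 0.084     ]
```

View pics/ct.png

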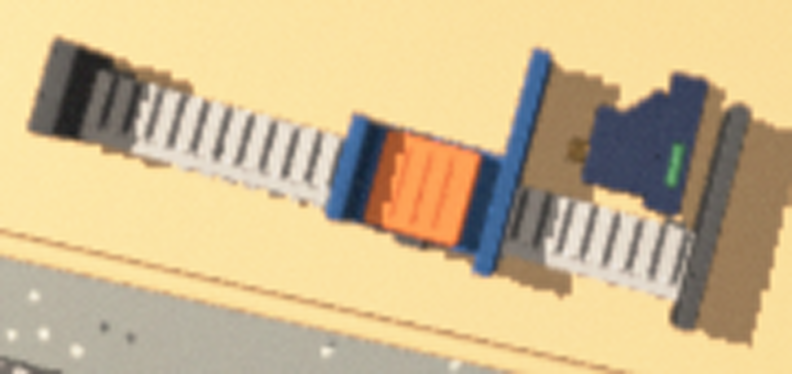

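View pics/cs.png

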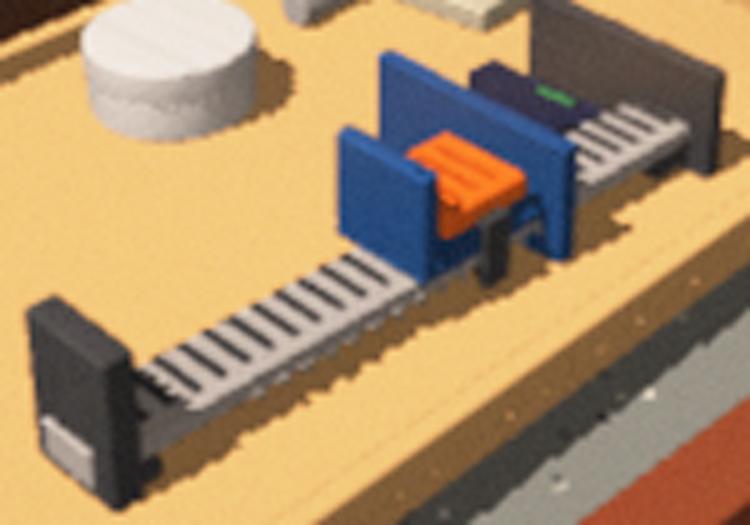

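The top crop shows the pad centred near (425,188), the push wall top near (352,167), the end stop top near (57,88), and plate and cheek edges that give the orientation. The side crop confirms the pad is up, with its far side between the wall and the plate.

```bash
python3 - <<'E'
from h import *
T=lambda x,y,z:onz('top',(155+(x+.5)/4.4-.5,190+(y+.5)/4.4-.5),z)
S=lambda x,y:(185+(x+.5)/5-.5,215+(y+.5)/5-.5)
pad=T(425,188,.084);wall=T(352,167,.103);end=T(57,88,.096)
print('pad',pad,'wall',wall,'end',end)
for nm,a,b in(('plate',T(545,51,.09),T(482,272,.09)),('cheek',T(738,107,.086),T(685,325,.086)),('wallw',T(363,117,.103),T(339,217,.103)),('endw',T(70,43,.096),T(45,134,.096))):
    d=a-b;print(nm,np.linalg.norm(d),'bar yaw',np.degrees(np.arctan2(d[1],d[0]))+90,(a+b)/2)
for a,b in((end,pad),(wall,pad),(end,wall)):
    d=a-b;print(np.linalg.norm(d),np.degrees(np.arctan2(d[1],d[0])))
ptop=(155+(425.5)/4.4-.5,190+188.5/4.4-.5)
print('2view pad',two(ptop,S(467,165)))
print('2view end top',two((155+57.5/4.4-.5,190+88.5/4.4-.5),S(82,333)))
o=get_obs();from scipy.spatial.transform import Rotation as R
print(R.from_quat(o['ee_rot']).as_matrix().round(3))
E
```

```text
pad [0.52959086 0.08792047 0.084     ] wall [0.53712219 0.11543872 0.103     ] end [0.56708849 0.23609557 0.096     ]
plate 0.09285737742293045 bar yaw 75.19457169835009 [0.54102695 0.05177581 0.09      ]
cheek 0.09088920944038971 bar yaw 76.92989062758693 [ 0.52041388 -0.02882584  0.086     ]
wallw 0.04071756330645636 bar yaw 78.01066332094287 [0.53716044 0.11582643 0.103     ]
endw 0.037896469650524345 bar yaw 76.89841331993982 [0.56692802 0.23587691 0.096     ]
0.15331644573549424 75.79870221203576
0.03427790325929019 74.69382707694055
0.12451930037153221 76.05224064250538
2view pad [0.52709309 0.08663901 0.08358293]
2view end top [0.5673275  0.23714461 0.09251712]
[[ 0.894  0.448 -0.001]
 [ 0.448 -0.894  0.001]
 [-0.    -0.001 -1.   ]]
```

Height, wall spacing (28.5 mm against 29 expected) and widths all agree. The bar yaw is about 76°, the pad is at about (0.530, 0.088, 0.084), and the jaw is at about 16 mm, so it has about 114 mm left to travel. I'll traverse at height with the fingers shutting.

>>> carry_out(commands=[[[0.3,-0.27,0,0,0,0],[0.6,-0.55,0,0,0,0],[0.6,-0.55,0,0,0,0],[0.6,-0.55,0,0,0,0],[0.6,-0.55,0,0,0,0],[0.6,-0.55,0,0,0,0],[0.6,-0.55,0,0,0,0],[0.6,-0.55,0,0,0,0],[0.6,-0.55,0,0,0,0],[0.6,-0.55,0,0,0,0],[0.6,-0.55,0,0,0,0],[0.6,-0.55,0,0,0,0],[0.6,-0.55,0,0,0,0],[0.6,-0.55,0,0,0,0],[0.6,-0.55,0,0,0,0],[0.6,-0.55,0,0,0,0],[0.6,-0.55,0,0,0,0],[0.6,-0.55,0,0,0,0],[0.6,-0.55,0,0,0,0],[0.3,-0.27,0,0,0,0]]], hand=1, force=40)

```text
clock: 1.77
position: [0.501, 0.0232, 0.2313]
ee_rot: [0.973, 0.232, 0.0, -0.001]
ft_force: [0.3, 0.6, -0.5]
grip_width: 0.0
grasp_force: 0.0
```

>>> carry_out(commands=[[[0,0,0,0,0,-0.9],[0,0,0,0,0,-0.9],[0,0,0,0,0,-0.9],[0,0,0,0,0,-0.9],[0,0,0,0,0,-0.9],[0,0,0,0,0,-0.9],[0,0,0,0,0,-0.9],[0,0,0,0,0,-0.9],[0,0,0,0,0,-0.9],[0,0,0,0,0,-0.2],[0,0,0,0,0,0],[0,0,0,0,0,0]]])

```text
clock: 2.77
position: [0.5005, 0.0189, 0.2312]
ee_rot: [0.787, 0.617, -0.0, -0.0]
ft_force: [-0.4, -0.2, 0.7]
grip_width: 0.002
grasp_force: 0.0
```

```bash
cat > w.py <<'E'
from h import *
from scipy.spatial.transform import Rotation as R
def go(tgt,yaw=76):
    o=get_obs();M=R.from_quat(o['ee_rot']).as_matrix();p=o['position']
    Rt=R.from_euler('z',yaw,degrees=True).as_matrix()@np.diag([1,-1,-1.])
    print(round(o['clock'],2),'p',p.round(4),'shift',(M.T@(np.array(tgt)-p)/.04).round(3),'turn',(R.from_matrix(M.T@Rt).as_rotvec(degrees=True)/6).round(3),'F',o['ft_force'].round(2),'w',round(o['grip_width'],3),'j',o['joint_pos'].round(2))
b=np.array([np.cos(np.radians(76)),np.sin(np.radians(76)),0]);pad=np.array([.530,.0877,.084])
E
python3 -c "
from w import *
go(pad+.006*b+[0,0,.03])"
```

```text
2.77 p [0.5005 0.0189 0.2312] shift [1.995 0.31  2.929] turn [-0.002  0.001  0.044] F [-0.42 -0.16  0.7 ] w 0.002 j [ 0.5   0.11 -0.66  1.75  0.07  1.31 -0.42]
```

>>> carry_out(commands=[[[0.4,0.06,0,0,0,0],[0.4,0.06,0,0,0,0],[0.4,0.06,0,0,0,0],[0.4,0.06,0,0,0,0],[0.4,0.07,0,0,0,0],[0,0,0.4,0,0,0],[0,0,0.4,0,0,0],[0,0,0.4,0,0,0],[0,0,0.4,0,0,0],[0,0,0.4,0,0,0],[0,0,0.4,0,0,0],[0,0,0.3,0,0,0],[0,0,0.2,0,0,0],[0,0,0,0,0,0],[0,0,0,0,0,0]]])

```text
clock: 4.02
position: [0.5315, 0.0939, 0.1155]
ee_rot: [0.786, 0.618, -0.0, -0.0]
ft_force: [0.9, 0.1, -1.0]
grip_width: -0.004
grasp_force: 0.0
```

```bash
python3 -c "
from w import *
go(pad+.006*b)
t=camera('top');s=camera('side')
a=cv2.resize(t[180:280,155:335],(720,400))[:,:,::-1];c=cv2.resize(s[170:320,185:335],(600,600))[:,:,::-1]
cv2.imwrite('pics/t1.png',a);cv2.imwrite('pics/s1.png',c)
o=get_obs();print(proj('side',o['position']),proj('top',o['position']))"
```

```text
4.02 p [0.5315 0.0939 0.1155] shift [-0.011  0.001  0.787] turn [-0.001 -0.001  0.067] F [ 0.87  0.09 -0.99] w -0.004 j [ 0.34  0.32 -0.69  1.8   0.23  1.1  -0.67]
[271.97563509 232.20796332] [246.02326793 230.5418388 ]
```

View pics/s1.png

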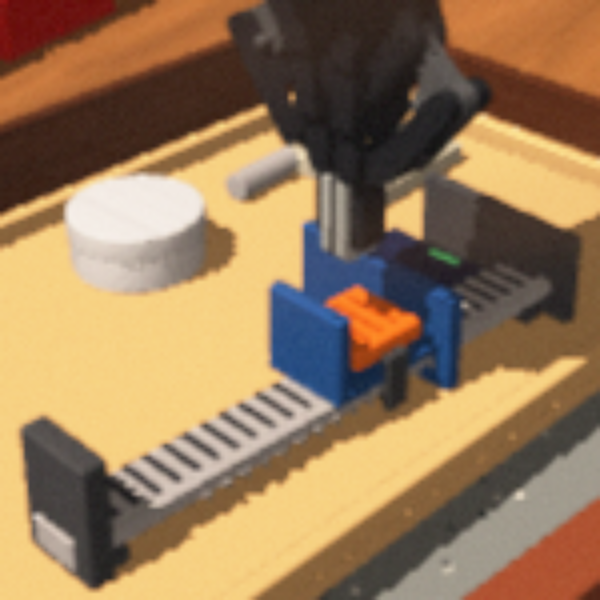

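The shut fingertips, at crop (352,250), hang centred over the pad with clearance from the wall. I'll press down slowly.

>>> carry_out(commands=[[[0,0,0.2,0,0,0],[0,0,0.2,0,0,0],[0,0,0.15,0,0,0],[0,0,0.1,0,0,0],[0,0,0.05,0,0,0],[0,0,0.05,0,0,0],[0,0,0.05,0,0,0],[0,0,0,0,0,0],[0,0,0,0,0,0]]])

```text
clock: 4.87
position: [0.5315, 0.0939, 0.0834]
ee_rot: [0.786, 0.619, 0.0, 0.0]
ft_force: [-0.4, 0.4, -0.4]
grip_width: -0.004
grasp_force: 0.0
```

>>> carry_out(commands=[[[0,0,0.05,0,0,0],[0,0,0.05,0,0,0],[0,0,0.04,0,0,0],[0,0,0,0,0,0],[0,0,0,0,0,0],[0,0,0,0,0,0]]])

```text
clock: 5.37
position: [0.5318, 0.094, 0.0781]
ee_rot: [0.786, 0.619, 0.0, 0.0]
ft_force: [-0.1, 0.2, 5.1]
grip_width: 0.001
grasp_force: 2.6
```

```bash
python3 -c "
from w import *
go(pad+.006*b-[0,0,.0065])
s=camera('side');c=cv2.resize(s[190:290,215:335],(720,600))[:,:,::-1];cv2.imwrite('pics/s2.png',c)"
```

```text
5.37 p [0.5318 0.094  0.0781] shift [-0.013 -0.007  0.015] turn [ 0.008 -0.003  0.072] F [-0.12  0.2   5.13] w 0.001 j [ 0.32  0.37 -0.68  1.83  0.27  1.03 -0.7 ]
```

View pics/s2.png

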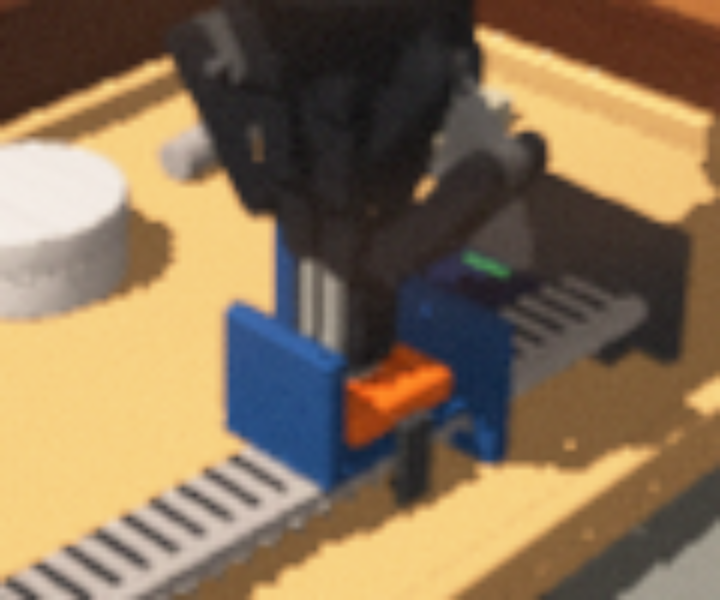

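The tips sit on the depressed pad at crop (385,365) with 5.1 N up, about 5 mm pressed. I'll press 1 mm more and start pushing along tool x.

>>> carry_out(commands=[[[0,0,0.03,0,0,0],[0,0,0,0,0,0],[0.05,0,0,0,0,0.07],[0.1,0,0,0,0,0],[0.1,0,0,0,0,0],[0.1,0,0,0,0,0],[0.1,0,0,0,0,0],[0.1,0,0,0,0,0],[0.1,0,0,0,0,0],[0.1,0,0,0,0,0],[0.1,0,0,0,0,0],[0.1,0,0,0,0,0],[0,0,0,0,0,0]]])

```text
clock: 6.5
position: [0.5413, 0.1314, 0.077]
ee_rot: [0.788, 0.616, 0.001, 0.0]
ft_force: [1.1, -0.1, 5.4]
grip_width: -0.001
grasp_force: 2.8
```

```bash
python3 -c "
from w import *
go(pad+(.0145+.114)*b-[0,0,.0065])
t=camera('top')
for a,r in blobs(mask(t,'blue',(155,190,335,270))):print(a,r)"
```

```text
6.5 p [0.5413 0.1314 0.077 ] shift [ 2.085 -0.008 -0.01 ] turn [ 0.013 -0.005  0.007] F [ 1.05 -0.1   5.39] w -0.001 j [ 0.25  0.41 -0.68  1.79  0.29  1.05 -0.78]
141.0 ((251.19998168945312, 214.9000244140625), (7.905693531036377, 38.263553619384766), 18.43494987487793)
```

The jaw is following (plate moved about 30 mm) and z is holding, so I'll push the rest of the way.

>>> carry_out(commands=[[[0.1,0,0,0,0,0],[0.12,0,0,0,0,0],[0.12,0,0,0,0,0],[0.12,0,0,0,0,0],[0.12,0,0,0,0,0],[0.12,0,0,0,0,0],[0.12,0,0,0,0,0],[0.12,0,0,0,0,0],[0.12,0,0,0,0,0],[0.12,0,0,0,0,0],[0.12,0,0,0,0,0],[0.12,0,0,0,0,0],[0.12,0,0,0,0,0],[0.12,0,0,0,0,0],[0.12,0,0,0,0,0],[0.1,0,0,0,0,0],[0.05,0,0,0,0,0],[0.05,0,0,0,0,0],[0,0,0,0,0,0]]])

```text
clock: 8.13
position: [0.5602, 0.2069, 0.0767]
ee_rot: [0.788, 0.616, -0.0, 0.001]
ft_force: [-0.8, -2.4, 5.0]
grip_width: -0.006
grasp_force: 2.9
```

```bash
python3 -c "
from w import *
go(pad+(.0145+.114)*b-[0,0,.0065])"
```

```text
8.13 p [0.5602 0.2069 0.0767] shift [ 0.138 -0.011 -0.019] turn [ 0.008  0.011 -0.003] F [-0.84 -2.4   4.99] w -0.006 j [ 0.1   0.49 -0.67  1.68  0.34  1.09 -0.92]
```

>>> carry_out(commands=[[[0.05,0,0,0,0,0],[0.05,0,0,0,0,0],[0.03,0,0,0,0,0],[0,0,0,0,0,0],[0,0,0,0,0,0]]])

```text
clock: 8.55
position: [0.5614, 0.2117, 0.0767]
ee_rot: [0.788, 0.615, -0.0, 0.001]
ft_force: [-0.9, -3.2, 6.0]
grip_width: -0.004
grasp_force: 2.9
```

>>> carry_out(commands=[[[0.03,0,0,0,0,0],[0.03,0,0,0,0,0],[0,0,0,0,0,0],[0,0,0,0,0,0]]])

```text
clock: 8.88
position: [0.5619, 0.2139, 0.0767]
ee_rot: [0.788, 0.615, -0.0, 0.001]
ft_force: [-1.5, -3.0, 5.3]
grip_width: -0.003
grasp_force: 2.9
```

>>> carry_out(commands=[[[0.04,0,0,0,0,0],[0.04,0,0,0,0,0],[0,0,0,0,0,0],[0,0,0,0,0,0]]])

```text
clock: 9.22
position: [0.5623, 0.215, 0.0765]
ee_rot: [0.789, 0.615, -0.002, 0.001]
ft_force: [-5.4, -10.5, 10.6]
grip_width: 0.001
grasp_force: 7.1
```

```bash
python3 -c "
from w import *
go(pad+(.0145+.114)*b-[0,0,.0065])
s=camera('side');c=cv2.resize(s[210:330,170:314],(720,600))[:,:,::-1];cv2.imwrite('pics/s3.png',c)"
```

```text
9.22 p [0.5623 0.215  0.0765] shift [-0.071 -0.014 -0.024] turn [-0.002  0.046 -0.018] F [ -5.42 -10.51  10.63] w 0.001 j [ 0.08  0.5  -0.67  1.66  0.35  1.1  -0.93]
```

View pics/s3.png

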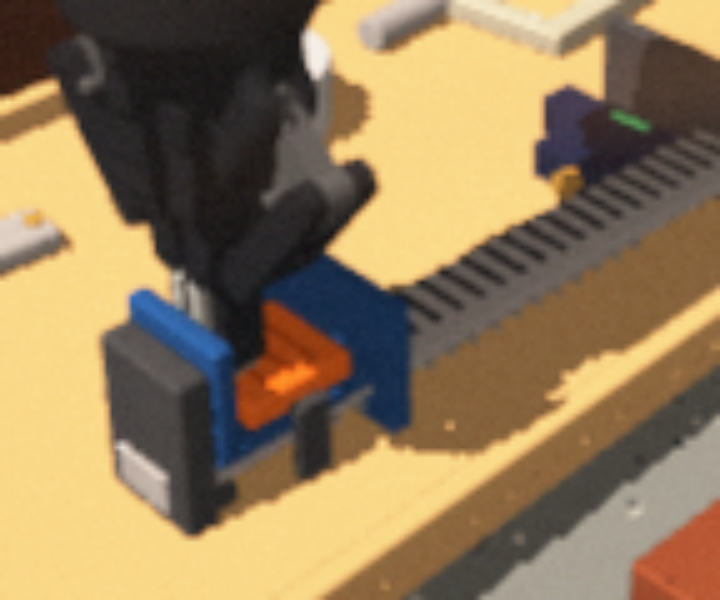

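The force jumped to 12 N and the wall at crop (215,370) is flush with the end stop. I'll release by lifting straight up.

>>> carry_out(commands=[[[-0.02,0,-0.05,0,0,0],[0,0,-0.1,0,0,0],[0,0,-0.15,0,0,0],[-0.05,0,-0.2,0,0,0],[0,0,-0.4,0,0,0],[0,0,-0.5,0,0,0],[0,0,-0.5,0,0,0],[0,0,-0.5,0,0,0],[0,0,-0.5,0,0,0],[0,0,-0.5,0,0,0],[0,0,0,0,0,0],[0,0,0,0,0,0],[0,0,0,0,0,0]]])

```text
clock: 10.35
position: [0.5614, 0.2155, 0.2121]
ee_rot: [0.788, 0.616, -0.0, -0.0]
ft_force: [0.1, 0.0, -0.5]
grip_width: -0.001
grasp_force: 0.0
```

```bash
python3 -c "
from w import *
go(pad)
s=camera('side');c=cv2.resize(s[180:330,150:330],(720,600))[:,:,::-1];cv2.imwrite('pics/s4.png',c)"
```

```text
10.35 p [0.5614 0.2155 0.2121] shift [-3.29   0.011  3.203] turn [-0.003  0.     0.007] F [ 0.08  0.03 -0.51] w -0.001 j [ 0.12  0.38 -0.72  1.52  0.25  1.34 -0.86]
```

View pics/s4.png

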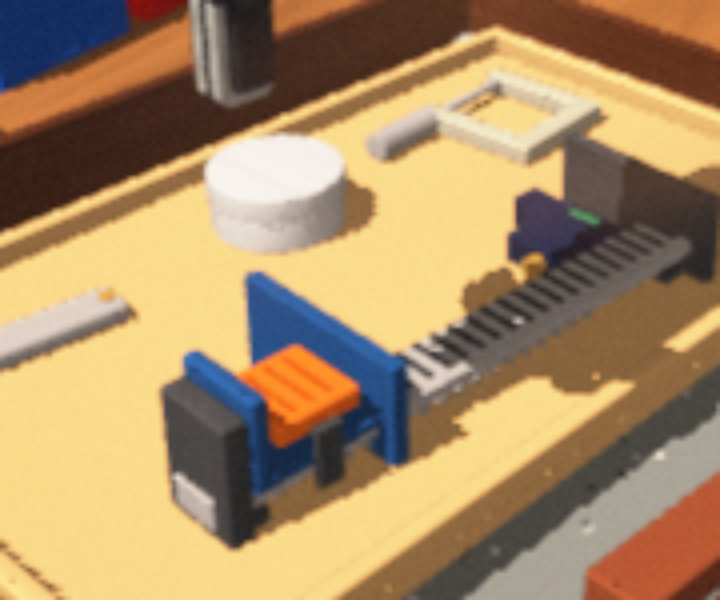

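The jaw is flush against the end stop (215,440), the pad is up again (300,385), the tools are undisturbed and the fingers are clear.

```bash
python3 -c "
from workcell import *
print(hand_in())"
```

```text
the job is handed in; nothing more can be done
None
```

The blue jaw is fully back against the end stop, the orange release pad has sprung up again, no tools appear to have moved in the last side view, and the job is handed in (no verdict came back).

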